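# Square the coil machine and click its stud cap home

## Task

On the tuning cart, slide the brass gauge block along its rail until its face lies flush against the black coil machine and the machine sits square and flush against the steel fence behind it. Then take the red snap cap from the white palette and press it down onto the brass stud on top of the machine until it clicks, and keep pressing: finish while the gripper is still holding the cap pushed firmly home, with the block and fence still flush against the machine. Leave the capacitor, ink bottle, hex wrench and screwdriver where they are.

Things in the scene. Friction and masses are not known exactly. Their poses are not given: they have to be found in the camera images.
- jig: Fixed aluminium jig plate, 130 x 250 mm (x, y), 8 mm thick. Origin on the cart top; in its frame the plate spans x -65 to 65, y -170 to 80 mm. A steel rail (18 mm wide, top 22 mm above the cart) runs along y from -160 to -24 mm at x = 0. +y is the way the gauge block slides to the machine and fence.
- fence_face (a point): Middle of the inner face (looking to jig -y) of the fixed dark steel fence at jig y = 60 mm, 21 mm above the cart. Fence: 100 mm along jig x, 14 mm thick, top 34 mm above the cart. Axes as the jig's.
- gauge (a joint): Slide of the brass gauge block along jig +y, m, 0 to 0.1: its front face is at jig y = -0.075 + value. Starts at 0 to 0.03; about 0.089 when the machine is flush between block and fence. About 2 N friction; stays where left.
- gauge_face (a point): Centre of the gauge block's flat front face (66 mm along jig x, 26 mm high, lower edge 2 mm above the jig plate), 23 mm above the cart. Axes as the jig's; +y points at the machine.
- gauge_knob (a point): Centre of the top end of the upright steel thumb post on the gauge block: 16 mm diameter, 28 mm tall, its top 70 mm above the cart. It stands 60 mm to jig -y of the front face, in the middle of the block's 42 x 44 mm body (top 42 mm above the cart). Pinch it from above or push it from behind with closed fingertips.
- machine: Loose matte black coil machine, 0.32 to 0.5 kg, on the jig plate between block and fence. Origin: centre of its underside, 8 mm above the cart. Base 70 x 46 x 8 mm (x, y, z); side y = -23 faces the block, y = +23 the fence. Bridge on top 46 mm up, 70 x 34 mm. Starts turned up to 0.2 rad and 11 to 29 mm short of the fence; the block pushes it square. Flush: origin at jig y = 37 mm, any x.
- stud_top (a point): Centre of the top end of the brass stud on the middle of the machine's bridge, 64.5 mm above the machine's origin; axes as the machine's. The stud is 18.5 mm tall, 15 mm in diameter, tapered to 8 mm at the top; four sprung steel balls stand out 3 mm from its sides, centred 8.5 mm below the top.
- stud: The same brass stud as a solid fixed to the machine; origin at the centre of its foot on the bridge, 46 mm above the machine's origin.
- cap: Loose red plastic snap cap, a cylinder 32 mm in diameter, 34 mm tall, 30 g, white dot on top, open below, standing upright on the palette. Origin: centre of its open lower rim. Upper 17.5 mm solid; hollow below, with an inner lip leaving a 17 mm mouth. Grip it by its upper 20 mm. Home on the stud, its origin is 48 mm and its top 82 mm above the machine's origin.
- cap_seat (a point): Centre of the ceiling inside the cap, 16.5 mm above the cap's origin; rests on stud_top when home. Going down, the lip meets the balls about 10 mm above home; it takes up to about 10 N, at 9 mm, then the resistance drops away (the click) about 5 mm above home, the cap draws itself down with some 5 N and its ceiling lands hard on the stud.
- palette: White ceramic palette, fixed flat slab 120 x 130 x 8 mm (x, y, z); origin at the centre of its underside on the cart. The cap stands on its top.
- capacitor: Bystander: loose fat blue capacitor standing upright, 45 mm diameter, 81 mm tall; origin at the centre of its foot.
- ink: Bystander: loose small ink bottle standing upright, 40 mm diameter, 100 mm tall; origin at the centre of its foot.
- hexkey: Bystander: loose chrome L-shaped hex wrench lying flat, 130 x 45 mm, 10 mm thick; origin under the middle of its long leg (its x axis).
- driver: Bystander: loose screwdriver lying along its x axis, about 200 mm long; origin about the middle of its length, on the cart.
Mind the look-alikes: they are no part of the job. There is more than one size of the machine; the one meant has the size given above. There is more than one size of the cap; the job needs the smaller.

How it is judged:
By the outcome, as a careful person would: the job done as asked, in the order asked, and still so for the second after the job is handed in, while the arm keeps its last pose, push and grip.
It also fails if it takes over 56 s, if anything falls off the work surface, if the arm or the gripper's body presses on something with over 40 N, if the wrist force passes 120 N, or if a joint passes its speed limit or range.

## Robot

A 6-joint arm with a two-finger parallel gripper is mounted at the origin on the work surface. World frame = base frame: x ahead of the robot, y to its left, z up, the work surface at z = 0. Lengths are in mm, angles in rad, forces in N, time in s.
With the tool pointing down it reaches from about 275 to 750 mm from the base axis. Payload 10.2 kg.
Tool frame: the origin (TCP) lies midway between the tips of the shut fingers; the grasp point (between the pads) lies 19 mm behind it; z points along the fingers, y is the line along which they close (so a half turn about z gives the same grasp; the last joint's range is limited). The gripper opens to 88 mm and grips with 3 to 60 N. Pads are 18 mm wide; open, the fingers measure 123 mm over their backs; the gripper's body (75 mm by 187 mm) begins 45 mm behind the grasp point.
Start: joints at [1.107, 0.313, 1.498, -0, 1.331, -0.223], TCP at [125.214, 509.855, 238.72] pointing down, gripper open.
Joint ranges: [-2.94, 2.94], [-0.97, 2.17], [0.19, 2.56], [-1.23, 4.37], [0.02, 3.11], [-2.88, 2.88]. Speed limits (rad/s): [2.39, 2.39, 3.01, 3.14, 3.14, 3.14].

## Interface

Orientations are given as [roll, pitch, yaw] about the fixed x, y, z axes, in that order (R = Rz(yaw) Ry(pitch) Rx(roll)).
In Python, from plant import env, viewer gives the robot as it stands. The module is installed in compiled form; this text tells all that it offers.
- The arm moves only by the shell command python3 -m creep 'ROWS' [FORCE]. ROWS is JSON, a list of rows, each a list of 7 numbers: the shift along the world's x, y, z in units of 25 mm (1.0 is 25 mm), then the turn, a rotation vector about the world's x, y, z in units of 5 degrees (1.0 is 5 degrees), then the finger opening in mm, from 0 to 88.1. A call has 1 to 5 rows; each row is the pose to reach, as a shift and turn from the pose commanded when the call began; what a row does not reach only later rows make up. A row lasts 1/12 s, in which the tool goes at most 41.7 mm and 7.16 degrees, less where a joint would pass 70% of its speed; a pose out of reach is approached as far as the arm can. A call with a gripper value outside its range is refused whole. The fingers move at their own pace and stop on an object; FORCE is the grip in N (left out, the last holds). Time passes only in rows, so rows that repeat a pose let the fingers close. It gives the time, the measured TCP pose, the force, the opening and the grip force at its end, in the units of the state.
- env.get_state(): the state, without advancing time (a new reading comes with each control period).
- viewer.grab_frame(name): name is "side" or "top"; returns a dict with "pixels" (400x640x3 uint8, red, green, blue), "fx", "fy", "cx", "cy" (pixels), "R" (3x3) and "t" (3): a world point X has camera coordinates R X + t. Camera axes: x right, y down, z forward; pixel columns grow to the right and rows downward; lengths in mm; the calibration is good to about 2 mm. A picture is of the moment at which its call begins. There is no depth.
- env.hand_in(): hands the job in; it is judged then, once.
The state is a dict: "clock": time; "joint_positions": joint angles; "joint_velocities": joint speeds; "joint_efforts": joint torques, N m; "tcp_pos": TCP position; "orientation": TCP orientation; "wrist_force": force on the tool from outside, world axes, zero at the start; "torque": the same for the moment, N m; "width": finger opening in mm; "grasp_force": force on a finger pad.
Only numpy, scipy, OpenCV 4.12 (cv2) and the standard library are available. Lean on these libraries where they do the work, as an engineer would, in place of code of your own. Each camera call takes 0.05 s, during which the arm holds its last target. There are 200 camera calls.

## Working session

There is one attempt and no reset: what is moved stays moved. The work goes in short steps, Python scripts to look and compute and a shell command to move; the robot and the scene stay as the last step left them, time stands still between calls to the robot, and variables do not carry over. Pictures are saved under pics/ and viewed, at most 10 in all, crops included, and the job is handed in when it is done.

```bash
mkdir -p pics; python3 - <<'E'
from plant import env, viewer
import cv2,pickle
for n in("top","side"):
    f=viewer.grab_frame(n); cv2.imwrite(f"pics/{n}0.png",f["pixels"][:,:,::-1]); pickle.dump(f,open(f"{n}0.pkl","wb"))
    print(n,f["fx"],f["cx"],f["cy"],f["R"],f["t"])
print(env.get_state())
E
```

```text
top 449.24939155998885 313.0516697520808 196.74929937901632 [[-0.0156053  -0.9997387   0.01670344]
 [-0.99622005  0.01411834 -0.08571052]
 [ 0.0854523  -0.01797784 -0.99618005]] [  66.68388175  583.18520487 1580.21993028]
side 494.0631177081274 317.57509296173555 200.8774773337464 [[ 0.91966581 -0.39227376 -0.01833279]
 [-0.31116144 -0.69943271 -0.6434069 ]
 [ 0.23956909  0.59742379 -0.76530482]] [-519.64703329  280.37848263 1183.25721081]
{'clock': 0.1, 'joint_positions': array([ 1.10657351e+00,  3.13368442e-01,  1.49835714e+00, -5.31437084e-06,
        1.33102489e+00, -2.23411945e-01]), 'joint_velocities': array([ 0.00144192, -0.00159032, -0.0021202 , -0.00141531,  0.00051852,
       -0.00041848]), 'joint_efforts': array([ 3.37917736e-03, -4.02805245e+01, -2.52644759e+01,  6.95897033e-02,
        3.42130777e-02, -4.60791205e-05]), 'tcp_pos': array([125.12222593, 509.6380679 , 238.23290224]), 'orientation': array([-3.14046247e+00, -2.51491280e-04,  2.90078290e+00]), 'wrist_force': array([-0.14555799, -0.01743428,  0.49565219]), 'torque': array([-0.04623194, -0.01362065,  0.04824913]), 'grasp_force': 0.0, 'width': 87.95328172487098}
```

View pics/top0.png

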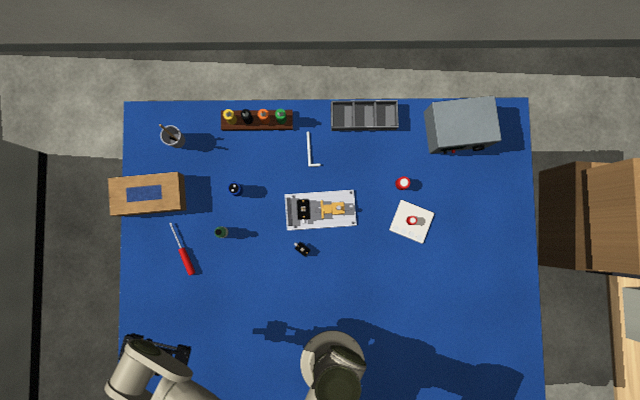

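View pics/side0.png

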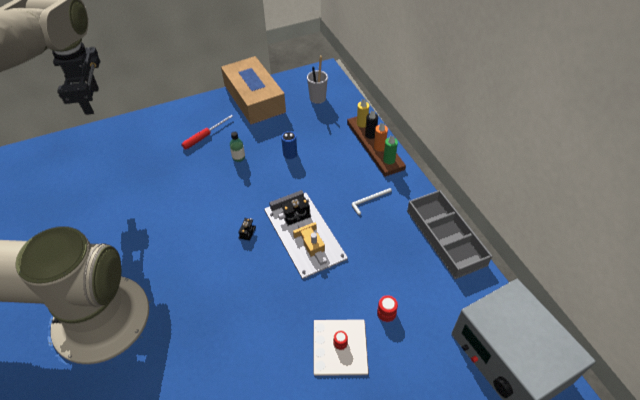

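The top view shows the jig around (320,210), with the fence on its left, the machine at (304,209) and the brass block at (335,209). Candidates:
- **Machine:** the one on the jig at top (304,209), side (293,208), or the small one at top (302,249), side (247,229). I choose the one on the jig.
- **Cap:** the one on the palette at top (412,220), side (341,340), or the large one on the cart at top (404,183), side (388,308). I choose the one on the palette.

I'll check both choices in one close crop.

```bash
python3 - <<'E'
import cv2,numpy as np
t=cv2.imread("pics/top0.png");s=cv2.imread("pics/side0.png")
a=cv2.resize(t[170:260,275:442],(800,431),interpolation=cv2.INTER_CUBIC)[:, :]
a=cv2.resize(t[170:260,280:440],(533,300),interpolation=cv2.INTER_CUBIC)
b=cv2.resize(s[185:285,230:363],(399,300),interpolation=cv2.INTER_CUBIC)
c=cv2.resize(s[285:385,300:433],(399,300),interpolation=cv2.INTER_CUBIC)
o=np.zeros((600,800,3),np.uint8);o[:300,:533]=a;o[300:,:399]=b;o[300:,400:799]=c
cv2.imwrite("pics/crop0.png",o)
E
```

```text
(no output)
```

View pics/crop0.png

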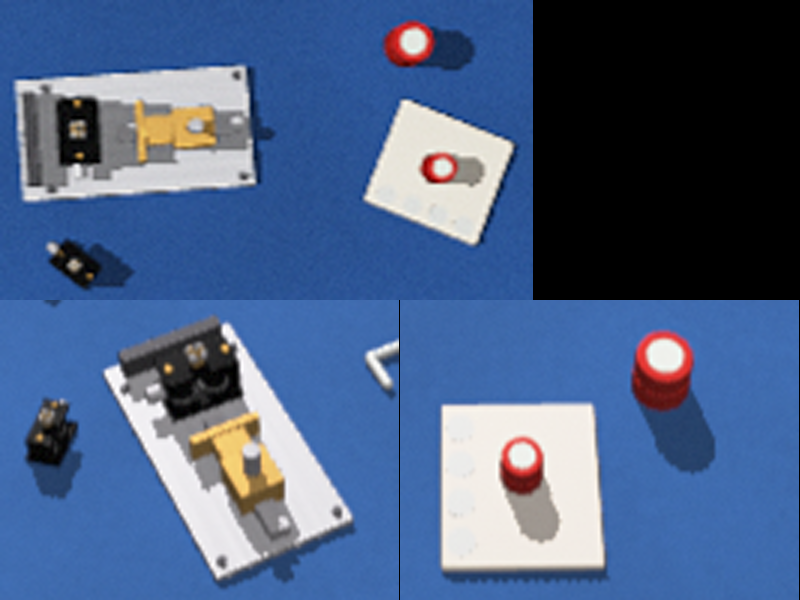

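The crop confirms both choices. The machine on the jig is the full-size one, and the cap on the palette is the smaller one. The knob is at about top (339,208), side (314,232). Next I measure.

```bash
cat > h.py <<'E'
import numpy as np,cv2,pickle
def ray(f,u,v):
    R=np.array(f["R"]);c=-R.T@f["t"]
    return c,R.T@np.array([(u-f["cx"])/f["fx"],(v-f["cy"])/f["fy"],1])
def plane(f,u,v,z):
    c,d=ray(f,u,v);return c+d*(z-c[2])/d[2]
def tri(f,p,g,q):
    A=[];b=[]
    for F,P in((f,p),(g,q)):
        c,d=ray(F,*P);d/=np.linalg.norm(d);M=np.eye(3)-np.outer(d,d);A.append(M);b.append(M@c)
    return np.linalg.solve(sum(A),sum(b))
def blob(m,near,off=(0,0)):
    n,l,s,c=cv2.connectedComponentsWithStats(m.astype(np.uint8))
    ok=[i for i in range(1,n) if s[i,4]>5]
    i=min(ok,key=lambda i:np.hypot(*(c[i]-near)));return l==i,c[i],s[i]
def hull(f,m,z):
    k=cv2.findContours(m.astype(np.uint8),cv2.RETR_EXTERNAL,cv2.CHAIN_APPROX_NONE)[0]
    h=cv2.convexHull(max(k,key=len))[:,0]
    return np.array([plane(f,*p,z)[:2] for p in h],np.float32)
E
python3 - <<'E'
from h import *
T=pickle.load(open("top0.pkl","rb"));S=pickle.load(open("side0.pkl","rb"))
np.set_printoptions(precision=2,suppress=True)
for nm,F,near,pal in(("top",T,(320,221),(402,228)),("side",S,(310,255),(340,365))):
    hsv=cv2.cvtColor(F["pixels"],cv2.COLOR_RGB2HSV);h,s,v=[hsv[...,i].astype(int) for i in range(3)]
    w=(s<50)&(v>150)
    for n,(a,b) in (("jig",near),("palette",pal)):
        m,c,st=blob(w,(a,b));P=hull(F,m,8);r=cv2.minAreaRect(P)
        print(nm,n,c,st[4],"rect",np.array(r[0]),np.array(r[1]),r[2]);print(cv2.boxPoints(r))
    red=((h<8)|(h>172))&(s>140)&(v>90)
    m,c,st=blob(red,(412,220) if nm=="top" else (341,340));print("red",c,st)
    x,y,ww,hh=st[:4];mm=np.zeros_like(w);mm[y:y+hh,x:x+ww]=1
    # white dot inside convex hull of red
    hu=cv2.convexHull(np.argwhere(m)[:,::-1].astype(np.int32));H=np.zeros(w.shape,np.uint8);cv2.fillConvexPoly(H,hu,1)
    q=np.argwhere((H>0)&(s<90)&(v>150));d=q.mean(0)[::-1];print("dot",d,len(q),"at z=42",plane(F,*d,42))
    br=(h>12)&(h<30)&(s>90)&(v>80)
    m,c,st=blob(br,(335,209) if nm=="top" else (310,237));print("brass",c,st)
    (np.save("d"+nm,d))
print("dot tri",tri(T,np.load("dtop.npy"),S,np.load("dside.npy")))
print("knob",plane(T,339.1,207.3,70),plane(S,314,233,70),tri(T,(339.1,207.3),S,(314,233)))
print("stud",plane(T,303.4,208.7,72.5),plane(S,295.3,202.3,72.5))
E
```

```text
top jig [325.44 208.63] 1225 rect [539.9  33.2] [129.29 251.01] 3.126394271850586
[[468.51 154.99]
 [482.19 -95.64]
 [611.29 -88.59]
 [597.6  162.04]]
top palette [410.77 221.13] 1060 rect [ 492.74 -295.  ] [130.56 119.68] 67.0328598022461
[[ 412.17 -331.76]
 [ 522.37 -378.46]
 [ 573.31 -258.25]
 [ 463.12 -211.55]]
red [410.77 220.32] [407 216  10   9  44]
dot [412.35 219.85] 26 at z=42 [ 495.81 -290.97   42.  ]
brass [331.52 208.5 ] [320 200  25  19 250]
side jig [292.63 246.88] 924 rect [494.27  31.7 ] [ 48.71 251.5 ] 5.786590099334717
[[457.36 154.36]
 [482.71 -95.86]
 [531.18 -90.95]
 [505.82 159.27]]
side palette [339.52 347.74] 2596 rect [ 493.98 -295.61] [128.55 117.37] 67.07003784179688
[[ 414.89 -331.95]
 [ 522.98 -377.67]
 [ 573.07 -259.28]
 [ 464.98 -213.55]]
red [340.14 341.49] [334 331  13  18 107]
dot [340.19 336.32] 63 at z=42 [ 497.18 -289.11   42.  ]
brass [309.47 238.17] [293 223  31  33 467]
dot tri [ 496.12 -290.32   45.18]
knob [542.22 -30.92  70.  ] [546.91 -22.76  70.  ] [542.7  -30.37  81.42]
stud [539.02  92.86  72.5 ] [540.02  88.54  72.5 ]
```

Jig +y in the world is (-0.055, 0.998). The knob is at about (543,-31), the flush machine will sit at (535.4,115), and the cap is at about (496.2,-290.5). First I travel high to above the knob and turn the gripper +17° so it closes along the rail.

```bash
python3 -m creep '[[1,-1.25,0,0,0,0.7,88],[2,-2.5,0,0,0,1.4,88],[3,-3.75,0,0,0,2.1,88],[4,-5,0,0,0,2.8,88],[5,-6.25,0,0,0,3.4,88]]' 20
python3 -m creep '[[1,-1.25,0,0,0,0,88],[2,-2.5,0,0,0,0,88],[3,-3.75,0,0,0,0,88],[4,-5,0,0,0,0,88],[5,-6.25,0,0,0,0,88]]'
python3 -m creep '[[1,-1.25,0,0,0,0,60],[2,-2.5,0,0,0,0,60],[3,-3.75,0,0,0,0,60],[4,-5,0,0,0,0,60],[5,-6.5,0,0,0,0,60]]'
python3 -m creep '[[1,-1.3,0,0,0,0,50],[1.7,-2.6,-1,0,0,0,50],[1.7,-2.6,-2,0,0,0,50],[1.7,-2.6,-2,0,0,0,50],[1.7,-2.6,-2,0,0,0,50]]'
```

```text
clock: 0.52
tcp_pos: [250.7, 352.0, 238.5]
orientation: [-3.141, -0.0, -3.082]
wrist_force: [1.1, 0.6, -0.1]
width: 87.9
grasp_force: 0.0
clock: 0.93
tcp_pos: [375.9, 195.5, 238.7]
orientation: [3.142, -0.0, -3.086]
wrist_force: [0.6, 1.3, 0.5]
width: 88.2
grasp_force: 0.0
clock: 1.35
tcp_pos: [499.2, 36.0, 238.5]
orientation: [3.141, -0.0, -3.086]
wrist_force: [0.5, 0.7, -0.2]
width: 59.7
grasp_force: 0.0
clock: 1.77
tcp_pos: [540.2, -27.0, 188.1]
orientation: [3.14, -0.003, -3.086]
wrist_force: [-0.1, -0.3, 0.3]
width: 49.9
grasp_force: 0.0
```

```bash
python3 -m creep '[[0.1,-0.15,-1.2,0,0,0,50],[0.1,-0.15,-2.4,0,0,0,50],[0.1,-0.15,-3.6,0,0,0,50],[0.1,-0.15,-4.2,0,0,0,50],[0.1,-0.15,-4.4,0,0,0,50]]'
python3 - <<'E'
from plant import viewer
from h import *
o=[]
for n,(x,y) in (("top",(250,150)),("side",(230,160))):
    f=viewer.grab_frame(n);p=f["pixels"][:,:,::-1];o.append(cv2.resize(p[y:y+120,x:x+160],(640,480) if 0 else (400,300),interpolation=cv2.INTER_CUBIC))
cv2.imwrite("pics/k1.png",np.hstack(o))
E
```

```text
clock: 2.18
tcp_pos: [542.7, -29.8, 78.2]
orientation: [3.141, -0.002, -3.084]
wrist_force: [0.5, 0.1, -0.4]
width: 50.2
grasp_force: 0.0
```

View pics/k1.png

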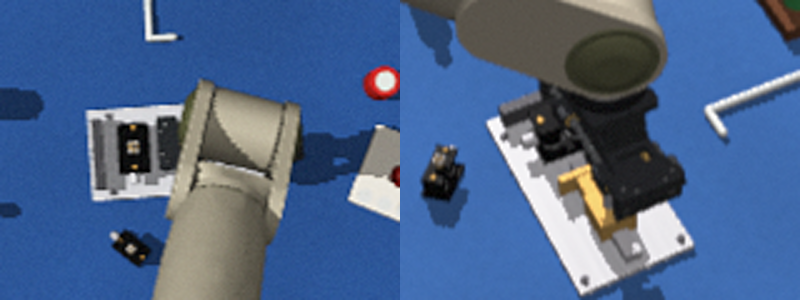

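The gripper (side crop at about (640,180)) is over the block and hides the knob. The brass front is still visible at (578,180), and everything looks consistent. I go down and pinch.

```bash
python3 -m creep '[[0,0,-0.6,0,0,0,50],[0,0,-1.25,0,0,0,50],[0,0,-1.25,0,0,0,50],[0,0,-1.25,0,0,0,8],[0,0,-1.25,0,0,0,8]]' 20
python3 -m creep '[[0,0,0,0,0,0,8],[0,0,0,0,0,0,8],[0,0,0,0,0,0,8],[0,0,0,0,0,0,8],[0,0,0,0,0,0,8]]' 20
```

```text
clock: 2.7
tcp_pos: [544.3, -31.1, 49.4]
orientation: [-3.141, 0.003, -3.085]
wrist_force: [-0.4, -0.3, 0.3]
width: 39.1
grasp_force: 0.0
clock: 3.12
tcp_pos: [543.6, -30.9, 48.1]
orientation: [-3.142, 0.001, -3.086]
wrist_force: [-0.2, 2.3, 6.1]
width: 15.4
grasp_force: 20.0
```

```bash
python3 -m creep '[[-0.015,0.3,0,0,0,0,8],[-0.03,0.6,0,0,0,0,8],[-0.045,0.85,0,0,0,0,8],[-0.06,1.1,0,0,0,0,8],[-0.07,1.3,0,0,0,0,8]]' 
python3 -m creep '[[-0.005,0.1,0,0,0,0,8],[-0.01,0.2,0,0,0,0,8],[-0.015,0.3,0,0,0,0,8],[-0.02,0.4,0,0,0,0,8],[-0.03,0.5,0,0,0,0,8]]' 
python3 -m creep '[[-0.005,0.08,0,0,0,0,8],[-0.01,0.16,0,0,0,0,8],[-0.015,0.24,0,0,0,0,8],[-0.02,0.32,0,0,0,0,8],[-0.02,0.4,0,0,0,0,8]]' 
```

```text
clock: 3.53
tcp_pos: [541.9, 1.2, 48.1]
orientation: [-3.14, 0.001, -3.085]
wrist_force: [-1.2, -2.8, 6.7]
width: 15.7
grasp_force: 20.0
clock: 3.95
tcp_pos: [541.2, 13.3, 48.1]
orientation: [-3.14, 0.001, -3.086]
wrist_force: [-0.9, -3.7, 6.0]
width: 15.2
grasp_force: 20.0
clock: 4.37
tcp_pos: [540.7, 23.1, 48.1]
orientation: [-3.14, 0.001, -3.086]
wrist_force: [-1.8, -4.5, 6.4]
width: 15.4
grasp_force: 20.0
```

```bash
python3 -m creep '[[-0.005,0.06,0,0,0,0,8],[-0.005,0.12,0,0,0,0,8],[-0.01,0.18,0,0,0,0,8],[-0.01,0.24,0,0,0,0,8],[-0.01,0.24,0,0,0,0,8]]' 
python3 -m creep '[[0,0.03,0,0,0,0,8],[0,0.06,0,0,0,0,8],[0,0.08,0,0,0,0,8],[0,0.08,0,0,0,0,8]]'
```

```text
clock: 4.78
tcp_pos: [540.3, 29.4, 48.0]
orientation: [-3.14, 0.0, -3.085]
wrist_force: [-3.3, -3.1, 6.2]
width: 15.3
grasp_force: 20.0
clock: 5.12
tcp_pos: [540.2, 31.2, 48.1]
orientation: [-3.14, 0.0, -3.085]
wrist_force: [-2.3, -3.9, 8.0]
width: 15.4
grasp_force: 20.0
```

```bash
for i in 1; do python3 -m creep '[[0,0.03,0,0,0,0,8],[0,0.06,0,0,0,0,8],[0,0.06,0,0,0,0,8]]' ; python3 -m creep '[[0,0.03,0,0,0,0,8],[0,0.06,0,0,0,0,8],[0,0.06,0,0,0,0,8]]' ;done
```

```text
clock: 5.37
tcp_pos: [540.2, 32.6, 48.1]
orientation: [-3.14, 0.0, -3.085]
wrist_force: [-3.2, -4.0, 7.3]
width: 15.6
grasp_force: 20.0
clock: 5.62
tcp_pos: [540.2, 32.7, 48.1]
orientation: [-3.138, -0.0, -3.085]
wrist_force: [-4.3, -13.6, 7.0]
width: 15.2
grasp_force: 20.0
```

Contact with the fence: the force jumped to 13.6 N at knob y = 32.7, against 32.2 expected. I press a little more, then release slowly.

```bash
python3 -m creep '[[0,0.02,0,0,0,0,8],[0,0.04,0,0,0,0,8],[0,0.04,0,0,0,0,8],[0,0.04,0,0,0,0,8]]'
python3 -m creep '[[0,0,0,0,0,0,20],[0,0,0,0,0,0,30],[0,0,0,0,0,0,44],[0,0,0,0,0,0,44],[0,0,0.6,0,0,0,44]]' 
python3 -m creep '[[0,0,1,0,0,0,44],[0,0,2,0,0,0,60],[0,-1.2,3,0,0,0,60],[0,-2.4,4,0,0,0,60],[0,-3.8,4,0,0,0,60]]'
python3 -m creep '[[-0.2,-1.3,0,0,0,0,60],[-0.4,-2.6,0,0,0,0,60],[-0.6,-3.9,0,0,0,0,60],[-0.8,-5.2,0,0,0,0,60],[-1.1,-6.5,0,0,0,0,60]]'
python3 - <<'E'
from plant import viewer
from h import *
o=[]
for n,(x,y) in (("top",(270,170)),("side",(250,170))):
    f=viewer.grab_frame(n);pickle.dump(f,open(n+"1.pkl","wb"));p=f["pixels"][:,:,::-1];o.append(cv2.resize(p[y:y+110,x:x+100],(400,440),interpolation=cv2.INTER_CUBIC))
cv2.imwrite("pics/f1.png",np.hstack(o))
E
```

```text
clock: 5.95
tcp_pos: [540.2, 32.8, 48.1]
orientation: [-3.136, -0.001, -3.085]
wrist_force: [-4.8, -19.0, 6.7]
width: 15.4
grasp_force: 20.0
clock: 6.37
tcp_pos: [538.6, 36.3, 60.4]
orientation: [3.141, -0.005, -3.085]
wrist_force: [0.3, 0.4, 0.4]
width: 43.2
grasp_force: 0.0
clock: 6.78
tcp_pos: [541.7, -59.7, 167.2]
orientation: [-3.139, 0.007, -3.083]
wrist_force: [-0.0, -0.9, 1.5]
width: 60.0
grasp_force: 0.0
clock: 7.2
tcp_pos: [512.3, -222.8, 162.4]
orientation: [3.141, 0.0, -3.085]
wrist_force: [0.2, -0.3, -0.2]
width: 60.2
grasp_force: 0.0
```

View pics/f1.png

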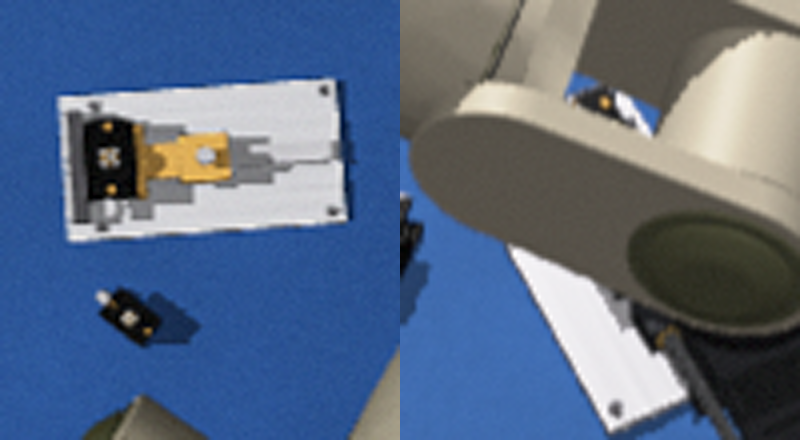

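The machine is square and flush: the black body at (110,158) has no gap to the fence at (77,165) or the block at (140,160). I localise the stud now.

```bash
python3 - <<'E'
from h import *
np.set_printoptions(precision=2,suppress=True)
T=pickle.load(open("top1.pkl","rb"));p=T["pixels"]
hsv=cv2.cvtColor(p,cv2.COLOR_RGB2HSV);h,s,v=[hsv[...,i].astype(int) for i in range(3)]
y0,x0=203,293
print(v[y0:y0+13,x0:x0+10])
w=np.clip(v[y0:y0+13,x0:x0+10]-70,0,None);yy,xx=np.mgrid[y0:y0+13,x0:x0+10]
c=((w*xx).sum()/w.sum(),(w*yy).sum()/w.sum());print("stud",c,plane(T,*c,70))
m=(h>8)&(h<30)&(s>110)&(v>80);n,l,st,cc=cv2.connectedComponentsWithStats(m.astype(np.uint8))
for i in range(1,n):
    if 285<cc[i][0]<345 and 190<cc[i][1]<225:print(cc[i],st[i,4],plane(T,*cc[i],56))
# knob: grey on brass at about (321,209); known truth y 32.7
y0,x0=204,316;k=((s<70)&(v>100))[y0:y0+10,x0:x0+10];q=np.argwhere(k).mean(0);c=(x0+q[1],y0+q[0]);print("knob",c,k.sum(),plane(T,*c,70))
E
```

```text
[[ 14  15  10  19  20  11  16  15  16   3]
 [ 10  18  13  15   5  15  19   9  11   7]
 [ 15  14  14  13   9   9  14   8  18  10]
 [ 16  12   4  10  29  37  20  13  13   9]
 [ 16  51 118 128 120 141 107  17  10  17]
 [ 11  65 156 162 137 156  83  11  12   8]
 [ 12  35 130 146 137 159  75  19  15  13]
 [ 14  54 137 165 123 140 126  29  12   9]
 [ 12  26  97 116  74  83  70  14  15  10]
 [ 12   8  30  39  25  24  19  11  17  17]
 [ 15  16  11  16  15  13  12  17  17  16]
 [  5   9  14  18  17  15  20  16  18   8]
 [ 18  19  12  11  10   6  18  15   5  10]]
stud (np.float64(296.7065868263473), np.float64(208.7372754491018)) [539.38 116.02  70.  ]
[296.5 201.5] 4 [565.56 116.69  56.  ]
[314.35 209.58] 235 [536.37  54.72  56.  ]
[295. 209.] 1 [539.38 122.25  56.  ]
[297.5 217. ] 6 [511.33 113.88  56.  ]
knob (np.float64(321.0), np.float64(208.5)) 16 [538.98  31.92  70.  ]
```

```bash
python3 -m creep '[[-0.3,-1.3,0,0,0,0,60],[-0.64,-2.7,0,0,0,0,60],[-0.64,-2.7,-1.4,0,0,0,60],[-0.64,-2.7,-2.8,0,0,0,60],[-0.64,-2.7,-3.5,0,0,0,60]]'
python3 -m creep '[[0,0,0,0,0,0,60],[0,0,0,0,0,0,60]]'
```

```text
clock: 7.72
tcp_pos: [495.4, -287.5, 71.3]
orientation: [3.138, -0.003, -3.086]
wrist_force: [0.1, 0.3, -0.2]
width: 59.9
grasp_force: 0.0
clock: 7.88
tcp_pos: [496.8, -288.3, 75.0]
orientation: [3.141, -0.001, -3.085]
wrist_force: [-0.4, 0.5, 0.3]
width: 60.0
grasp_force: 0.0
```

```bash
python3 -m creep '[[-0.02,-0.08,-0.8,0,0,0,60],[-0.02,-0.08,-1.6,0,0,0,60],[-0.02,-0.08,-2.2,0,0,0,60],[-0.02,-0.08,-2.4,0,0,0,60],[-0.02,-0.08,-2.4,0,0,0,60]]'
python3 -m creep '[[0,0,0,0,0,0,45],[0,0,0,0,0,0,38],[0,0,0,0,0,0,34],[0,0,0,0,0,0,25],[0,0,0,0,0,0,25]]' 45
python3 -m creep '[[0,0,0,0,0,0,25],[0,0,0.2,0,0,0,25],[0,0,1,0,0,0,25],[0,0,2,0,0,0,25],[0,0,3,0,0,0,25]]' 45
```

```text
clock: 8.3
tcp_pos: [496.5, -290.9, 15.6]
orientation: [-3.141, 0.0, -3.085]
wrist_force: [-0.0, 0.8, -0.1]
width: 60.1
grasp_force: 0.0
clock: 8.72
tcp_pos: [496.3, -291.3, 15.7]
orientation: [-3.141, 0.001, -3.086]
wrist_force: [-0.9, 1.5, 4.1]
width: 30.9
grasp_force: 45.0
clock: 9.13
tcp_pos: [495.7, -290.8, 90.7]
orientation: [3.141, -0.001, -3.086]
wrist_force: [-0.8, -0.3, 0.9]
width: 31.0
grasp_force: 45.0
```

```bash
python3 -m creep '[[0.1,0.8,1,0,0,0,25],[0.25,2,1.6,0,0,0,25],[0.4,3.5,1.6,0,0,0,25],[0.55,5,1.6,0,0,0,25],[0.7,6.5,1.6,0,0,0,25]]'
python3 -m creep '[[0.15,1.5,0,0,0,0,25],[0.3,3,0,0,0,0,25],[0.5,4.5,0,0,0,0,25],[0.65,6,0,0,0,0,25],[0.8,7.5,0,0,0,0,25]]'
python3 -m creep '[[0.15,1.2,0,0,0,0,25],[0.25,2.27,0,0,0,0,25],[0.25,2.27,-0.4,0,0,0,25],[0.25,2.27,-0.8,0,0,0,25],[0.25,2.27,-0.8,0,0,0,25]]'
python3 - <<'E'
from plant import viewer
from h import *
f=viewer.grab_frame("side");pickle.dump(f,open("side2.pkl","wb"));p=f["pixels"][:,:,::-1];cv2.imwrite("pics/s2.png",cv2.resize(p[150:250,220:350],(780,600),interpolation=cv2.INTER_CUBIC))
E
```

```text
clock: 9.55
tcp_pos: [513.4, -127.1, 130.4]
orientation: [-3.141, 0.0, -3.086]
wrist_force: [0.6, 0.3, -0.6]
width: 31.1
grasp_force: 45.0
clock: 9.97
tcp_pos: [533.4, 60.8, 130.2]
orientation: [-3.142, 0.0, -3.086]
wrist_force: [-0.3, 0.3, -0.2]
width: 30.9
grasp_force: 45.0
clock: 10.38
tcp_pos: [538.6, 115.0, 107.7]
orientation: [-3.142, -0.004, -3.086]
wrist_force: [0.1, -1.0, -1.3]
width: 30.9
grasp_force: 45.0
```

View pics/s2.png

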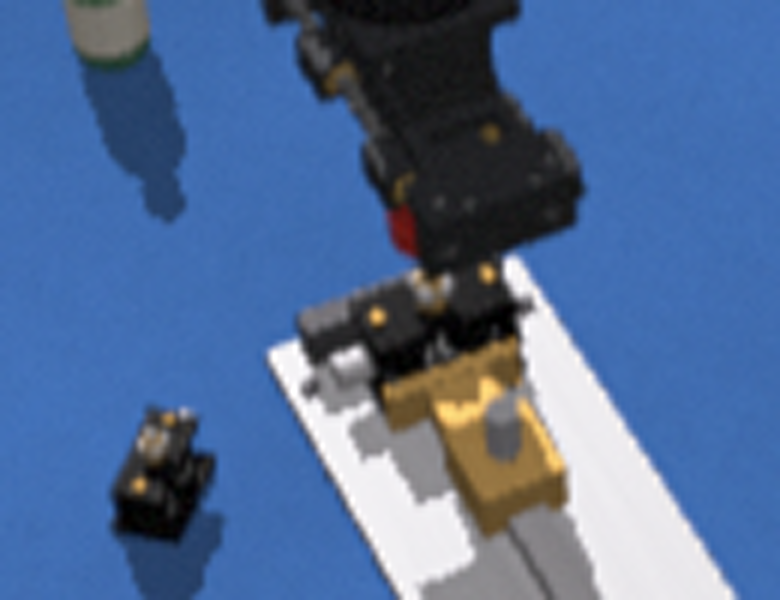

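The cap (red, at (403,230)) hovers over the stud (433,285). The screws are at (377,316) and (487,272), and the knob top at (503,400). One cross-check from this view before going down.

```bash
python3 - <<'E'
from h import *
from plant import env
f=pickle.load(open("side2.pkl","rb"));P=lambda u,v,z:plane(f,220+u/6,150+v/6,z).round(1)
print("screws",P(377,316,56),P(487,272,56),"stud",P(433,285,65),"knob",P(503,400,70)); s=env.get_state();print(s["tcp_pos"],s["wrist_force"])
E
```

```text
screws [513.1 114.2  56. ] [568.  118.3  56. ] stud [540.4 113.7  65. ] knob [543.2  36.3  70. ]
[539.09626691 114.67275682 108.72628416] [ 0.65006512 -0.47410828 -0.0306131 ]
```

```bash
python3 -m creep '[[0.03,0.05,-0.4,0,0,0,25],[0.03,0.05,-0.7,0,0,0,25],[0.03,0.05,-1,0,0,0,25],[0.03,0.05,-1.25,0,0,0,25],[0.03,0.05,-1.25,0,0,0,25]]' 
python3 -m creep '[[0,0,0,0,0,0,25]]' 60
```

```text
clock: 10.85
tcp_pos: [539.9, 116.7, 77.2]
orientation: [3.141, -0.002, -3.086]
wrist_force: [-0.3, 0.4, -0.9]
width: 31.1
grasp_force: 45.0
clock: 10.93
tcp_pos: [540.4, 116.8, 78.4]
orientation: [3.142, -0.001, -3.086]
wrist_force: [0.7, 0.2, 0.0]
width: 31.2
grasp_force: 60.0
```

```bash
python3 -m creep '[[0,0,-0.08,0,0,0,25],[0,0,-0.16,0,0,0,25],[0,0,-0.22,0,0,0,25],[0,0,-0.22,0,0,0,25]]' 
python3 -m creep '[[0,0,-0.04,0,0,0,25],[0,0,-0.08,0,0,0,25],[0,0,-0.08,0,0,0,25]]'
```

```text
clock: 11.27
tcp_pos: [541.2, 116.9, 74.6]
orientation: [-3.141, 0.002, -3.086]
wrist_force: [-2.9, -0.0, 11.3]
width: 31.0
grasp_force: 60.0
clock: 11.52
tcp_pos: [541.6, 117.0, 74.0]
orientation: [-3.141, 0.004, -3.085]
wrist_force: [-5.5, 0.1, 22.7]
width: 31.0
grasp_force: 60.0
```

The force is too high for the balls alone, and it pushes the cap toward -x, so the lip is rubbing off-centre. I lift a little and shift x by -2 mm.

```bash
python3 -m creep '[[0,0,0.1,0,0,0,25],[0,0,0.2,0,0,0,25],[-0.08,0,0.2,0,0,0,25],[-0.08,0,0.2,0,0,0,25]]' 
python3 -m creep '[[0,0,-0.08,0,0,0,25],[0,0,-0.12,0,0,0,25],[0,0,-0.12,0,0,0,25]]'
```

```text
clock: 11.85
tcp_pos: [538.2, 117.0, 76.1]
orientation: [3.142, -0.0, -3.086]
wrist_force: [-0.1, -0.0, 0.3]
width: 30.5
grasp_force: 60.0
clock: 12.1
tcp_pos: [539.1, 116.3, 73.5]
orientation: [-3.14, 0.001, -3.086]
wrist_force: [-0.4, -2.9, 3.8]
width: 31.3
grasp_force: 60.0
```

```bash
python3 -m creep '[[0,0,-0.04,0,0,0,25],[0,0,-0.06,0,0,0,25],[0,0,-0.06,0,0,0,25]]'
```

```text
clock: 12.35
tcp_pos: [539.3, 116.4, 72.4]
orientation: [-3.141, 0.002, -3.086]
wrist_force: [-1.1, -2.3, 7.0]
width: 30.6
grasp_force: 60.0
```

```bash
python3 -m creep '[[0,0,-0.04,0,0,0,25],[0,0,-0.08,0,0,0,25],[0,0,-0.08,0,0,0,25]]';python3 -m creep '[[0,0,-0.04,0,0,0,25],[0,0,-0.08,0,0,0,25],[0,0,-0.08,0,0,0,25]]'
```

```text
clock: 12.6
tcp_pos: [538.9, 116.5, 69.8]
orientation: [-3.141, 0.001, -3.086]
wrist_force: [-0.5, -2.8, 3.0]
width: 30.9
grasp_force: 60.0
clock: 12.85
tcp_pos: [537.9, 117.0, 66.7]
orientation: [3.141, -0.002, -3.086]
wrist_force: [0.0, -0.4, -4.9]
width: 30.6
grasp_force: 60.0
```

It clicked: the force fell from 7 N to -4.9 N as the cap drew itself down. I press home.

```bash
python3 -m creep '[[0,0,-0.04,0,0,0,25],[0,0,-0.08,0,0,0,25],[0,0,-0.08,0,0,0,25]]';python3 -m creep '[[0,0,-0.04,0,0,0,25],[0,0,-0.08,0,0,0,25],[0,0,-0.08,0,0,0,25]]'
```

```text
clock: 13.1
tcp_pos: [538.5, 117.0, 65.4]
orientation: [3.141, -0.0, -3.086]
wrist_force: [0.5, 0.2, -3.8]
width: 30.7
grasp_force: 60.0
clock: 13.35
tcp_pos: [538.7, 116.9, 63.7]
orientation: [-3.142, 0.0, -3.086]
wrist_force: [0.3, -1.7, -1.9]
width: 30.4
grasp_force: 60.0
```

```bash
python3 -m creep '[[0,0,-0.04,0,0,0,25],[0,0,-0.06,0,0,0,25],[0,0,-0.06,0,0,0,25]]';python3 -m creep '[[0,0,-0.03,0,0,0,25],[0,0,-0.04,0,0,0,25],[0,0,-0.04,0,0,0,25],[0,0,-0.04,0,0,0,25]]'
```

```text
clock: 13.6
tcp_pos: [538.9, 116.8, 63.5]
orientation: [-3.141, 0.001, -3.085]
wrist_force: [-4.5, -2.1, 11.2]
width: 30.7
grasp_force: 60.0
clock: 13.93
tcp_pos: [538.9, 116.8, 63.3]
orientation: [-3.141, 0.001, -3.085]
wrist_force: [-8.0, -2.8, 18.6]
width: 31.1
grasp_force: 60.0
```

It is home and pressed with 18.6 N. I trim the sideways load and check that everything is still flush.

```bash
python3 -m creep '[[-0.02,-0.01,0,0,0,0,25],[-0.03,-0.01,-0.01,0,0,0,25],[-0.03,-0.01,-0.01,0,0,0,25],[-0.03,-0.01,-0.01,0,0,0,25]]'
python3 - <<'E'
from plant import viewer
from h import *
o=[]
for n,(x,y) in (("top",(270,170)),("side",(250,160))):
    f=viewer.grab_frame(n);p=f["pixels"][:,:,::-1];o.append(cv2.resize(p[y:y+110,x:x+100],(400,440),interpolation=cv2.INTER_CUBIC))
cv2.imwrite("pics/f3.png",np.hstack(o))
E
```

```text
clock: 14.27
tcp_pos: [538.9, 116.8, 63.3]
orientation: [-3.141, 0.003, -3.086]
wrist_force: [-5.1, -0.2, 17.6]
width: 31.0
grasp_force: 60.0
```

View pics/f3.png

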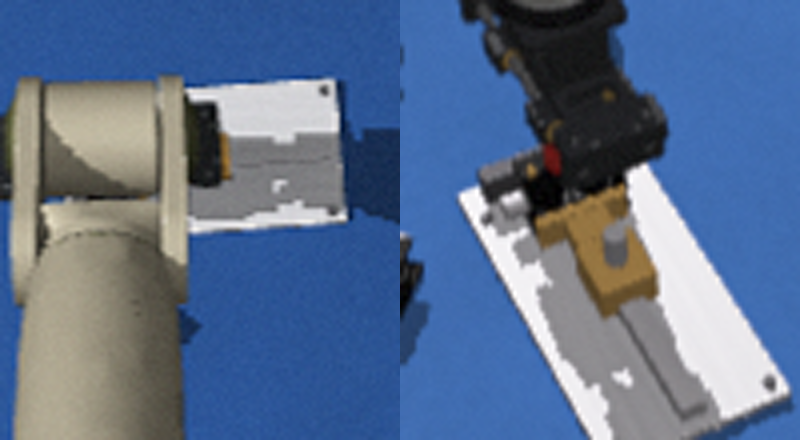

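The side crop shows the gripper still on the cap (red, at (552,158)). The machine sits between the fence (500,175) and the block (590,215) with no visible gap. One numeric check that the block has not moved, then I hand in.

```bash
python3 - <<'E'
from plant import viewer,env
from h import *
for f in (pickle.load(open("side2.pkl","rb")),viewer.grab_frame("side")):
    hsv=cv2.cvtColor(f["pixels"],cv2.COLOR_RGB2HSV);h,s,v=[hsv[...,i].astype(int) for i in range(3)]
    m=(h>12)&(h<30)&(s>90)&(v>60);_,c,st=blob(m,(300,220));print(c,st)
s=env.get_state();print(s["tcp_pos"],s["wrist_force"])
E
```

```text
[299.79735683 221.5969163 ] [284 206  30  33 454]
[299.65777778 221.59777778] [284 206  30  33 450]
[538.89664885 116.79021697  63.37013153] [-4.38481853 -1.28301732 17.92866961]
```

The block has not moved, and the press is steady at 18 N.

```bash
python3 -c "
from plant import env
print(env.hand_in())"
```

```text
the job is handed in; nothing more can be done
None
```

I handed the job in at about 14 s on the robot clock: the block and fence looked flush against the machine in the last pictures, and the cap had clicked home with the gripper still pressing it down at about 18 N.

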